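# Load two blanks into a spring-fed magazine

## Task

Load both 30 x 120 mm hardwood blanks into the grey spring-fed magazine, flat and one on top of the other: press each blank down on the sprung follower (or on the blank already in), slide it in under the steel lip and push it gently until it is fully home against the back stop, so that the spring holds it up against the lip. Leave the other things on the bench where they are.

Things in the scene. Friction and masses are not known exactly. Their poses are not given: they have to be found in the camera images.
- blank_a_center (a point): one of the two equal hardwood blanks, 30 mm wide (its x), 120 mm long (its y), 20 mm thick (its z), about 60 g, lying flat on the bench at the start; this point is its centre, half-way up. The blanks are interchangeable and either end may go first
- blank_b_center (a point): one of the two equal hardwood blanks, 30 mm wide (its x), 120 mm long (its y), 20 mm thick (its z), about 60 g, lying flat on the bench at the start; this point is its centre, half-way up. The blanks are interchangeable and either end may go first
- blank_a: the same blank as blank_a_center; origin under its centre
- blank_b: the same blank as blank_b_center; origin under its centre
- magazine: grey magazine screwed to the bench, 205 mm long, 82 mm wide at its foot, 77 mm high. Origin at bench level under the middle of a fully loaded blank; x is the feed direction (level, towards the back stop), y across, z up; all sizes below are in this frame. A blank lies with its length along x, in a channel 35 mm wide
- magazine_home (a point): centre of the uppermost fully loaded blank: magazine x = 0, y = 0, 60 mm up; axes as the magazine's. The next blank down lies 20 mm lower. A blank that is home spans x = -60 to +60 mm; the face of the back stop is at x = +60 mm
- magazine_lip (a point): middle of the front edge of the lip's flat underside: x = +30 mm, 70 mm up. The steel lip runs from here to the back (x = +70 mm, top 77 mm up); in front of it a bevel rises 5 mm to x = +18 mm. Above x = -32 to +18 mm the channel is open. A blank's top must be under 70 mm to pass; with 10 mm or more under the flat lip the spring holds it when let go
- magazine_cheeks (a point): middle of the channel at the front tips of the high cheeks: x = -32 mm, 75 mm up. The cheeks (75 mm high, outer faces y = +-25.5 mm, flared tips to +-28 mm) run from here to the back. In front of it the side walls and end wall (to x = -106 mm) are 40 mm high: fingers astride a blank fit there, but cannot pass the cheeks, so let go and push the blank's end
- back_stop: grey end wall of the channel, part of the magazine; origin in the middle of its face, 39 mm up; a blank is home when its front end touches it all across. Sliding a blank under the lip takes 5 to 15 N; at the stop the force climbs steeply: stop there by feel, do not ram it
- follower (a joint): how far the sprung follower is down (m): 0 = empty and up, 0.018 with one blank in, 0.038 with two, 0.050 = bottomed. A flat plate 150 mm long (x = -93 to +57 mm), 26 mm wide, guided so that it stays level; its top is 68 mm up at 0. The spring pushes up with 5 N at 0, 7 N at 0.018, 9 N at 0.038
- short_offcut: bystander: pale off-cut, shorter and wider than the blanks, 45x100x22 mm; origin under its centre
- tin: bystander: round flat tin, 72 mm across, 27 mm high; origin under its centre
- block: bystander: cork sanding block 62x107x27 mm; origin under its centre
- long_offcut: bystander: dark square off-cut, longer than the blanks, 28x180x28 mm; origin under its centre
- jar: bystander: small amber jar, 46 mm across, 59 mm high; origin under its centre
- the_mallet: bystander: wooden mallet 110x245x62 mm inside the picture frame; origin under its centre

How it is judged (in metres and radians):
On the way:
1. one of the blanks is fully home under the lip, against the back stop (((x of blank_a_center in the frame of magazine between -0.003 and 0.004 m and y of blank_a_center in the frame of magazine between -0.006 and 0.006 m and z of blank_a_center in the frame of magazine between 0.028 and 0.064 m and angle between the y axis of blank_a_center and the x axis of magazine, either way round below 0.08 rad) or (x of blank_b_center in the frame of magazine between -0.003 and 0.004 m and y of blank_b_center in the frame of magazine between -0.006 and 0.006 m and z of blank_b_center in the frame of magazine between 0.028 and 0.064 m and angle between the y axis of blank_b_center and the x axis of magazine, either way round below 0.08 rad))), for 0.2 s.
At the end, for the whole second after the job is handed in: Both blanks lie flat in the magazine one on the other, under the lip: each within 3 mm of home along the channel and 6 mm across it, in line with the channel within 0.08 rad, the follower down by 34 to 44 mm, both let go and at rest (x of blank_a_center in the frame of magazine between -0.003 and 0.004 m and y of blank_a_center in the frame of magazine between -0.006 and 0.006 m and z of blank_a_center in the frame of magazine between 0.028 and 0.064 m and angle between the y axis of each of blank_a_center, blank_b_center and the x axis of magazine, either way round below 0.08 rad and x of blank_b_center in the frame of magazine between -0.003 and 0.004 m and y of blank_b_center in the frame of magazine between -0.006 and 0.006 m and z of blank_b_center in the frame of magazine between 0.028 and 0.064 m and value of joint follower between 0.034 and 0.044 m and linear speed of each of blank_a, blank_b below 0.02 m/s); the robot touches nothing.
It fails at once if a bystander is shoved more than 30 mm (distance of any of short_offcut, tin, block, long_offcut, jar, the_mallet from where it was at the start of the episode above 0.03 m).
It fails at once if a blank is rammed against the back stop with over 60 N (contact force between any of blank_a, blank_b and back_stop above 60 N).
It also fails if it takes over 72 s, if anything falls off the work surface, if the arm or the gripper's body presses on something with over 40 N, if the wrist force passes 120 N, or if a joint passes its speed limit or range.

## Robot

A 6-joint arm with a two-finger parallel gripper is mounted at the origin on a cart in front of the work surface, level with it; the furniture and walls round the work are solid. World frame = base frame: x ahead of the robot, y to its left, z up, the work surface at z = 0. Lengths are in mm, angles in rad, forces in N, time in s.
With the tool pointing down it reaches from about 400 to 925 mm from the base axis. Payload 12.5 kg.
Tool frame: the origin (TCP) lies between the finger pads; the fingertips stand 14 mm ahead of it and the grasp point (between the pads) lies 5 mm behind it; x points along the fingers, y is the direction in which the jaws open and shut, and the axes are right-handed (so a half turn about x gives the same grasp; the last joint's range is limited). The gripper opens to 95 mm and grips with 3 to 60 N. Pads are 20 mm wide; open, the fingers measure 119 mm over their backs; the gripper's body (75 mm by 180 mm) begins 59 mm behind the grasp point.
Start: joints at [-1.325, 0.491, 1.559, -0, 1.092, -0.106], TCP at [215.391, -586.73, 228.661] pointing down, gripper open.
Joint ranges: [-3.1, 3.1], [-0.84, 2.19], [0.05, 2.79], [-1.13, 4.28], [0.06, 2.93], [-2.69, 2.69]. Speed limits (rad/s): [2.22, 2.22, 2.79, 3.14, 3.14, 3.14].

## Interface

Orientations are given as [roll, pitch, yaw] about the fixed x, y, z axes, in that order (R = Rz(yaw) Ry(pitch) Rx(roll)).
In Python, from cell import env, cams gives the robot as it stands.
- The arm moves only by the tool carry_out, never from a script. Its arguments are lists of equal length, an entry for each row: "grip": the closure, from -1 (fully open) to 1 (shut); "linear": the shift along the tool's x, y, z scaled (see below), a list of three; "turn": the turn about the tool's x scaled (see below). In form: {"grip": [grip, ...], "linear": [[tx, ty, tz], ...], "turn": [turn, ...]}. A call has 1 to 5 rows; each row shifts and turns the commanded pose from where the row before left it, along the tool's axes as they then stand; what a row does not reach is not made up. The controller multiplies each number of a shift by 0.5 m and each number of a turn by 180 degrees. A row lasts 1/10 s, in which the tool goes at most 50 mm and 8.59 degrees, less where a joint would pass 70% of its speed; a pose out of reach is approached as far as the arm can. A call with a number of a shift or a turn outside -1 to 1 is refused whole. A call with a gripper value outside its range is refused whole. The fingers move at their own pace and stop on an object; the grip force is fixed at half the most. Time passes only in rows, so rows that do not move let the fingers close. It gives the time, the measured TCP pose, the force and the opening at its end, in the units of the state.
- env.state(): the state, without advancing time (a new reading comes with each control period).
- cams.read_camera(name): name is "scene" or "top" or "wrist"; returns the picture (420x560x3 uint8, blue, green, red); there is no depth.
- cams.camera_info(name): a dict with "fx", "fy", "cx", "cy" (pixels), "view" (4x4, takes a point from world to camera coordinates). Camera axes: x right, y down, z forward; pixel columns grow to the right and rows downward; lengths in mm; the calibration is good to about 2 mm. A picture is of the moment at which its call begins: read the wrist's pose just before it. camera_info takes no time and is no camera call; for the wrist camera it gives the pose at the moment of the call.
- env.job_done(): hands the job in, once; it reports no verdict.
The state is a dict: "t": time; "joints": joint angles; "qvel": joint speeds; "tau": joint torques, N m; "eef_pos": TCP position; "tcp_rot": TCP orientation; "ft_force": force on the tool from outside, world axes, zero at the start; "moment": the same for the moment, N m; "opening": opening from 0.0 (shut) to 1.0 (fully open).
Only numpy, scipy, OpenCV 4.12 (cv2) and the standard library are available. Lean on these libraries where they do the work, as an engineer would, in place of code of your own. Each camera call takes 0.05 s, during which the arm holds its last target. There are 200 camera calls.

## Working session

There is one attempt and no reset: what is moved stays moved. The work goes in short steps, Python scripts to look and compute and a tool call to move; the robot and the scene stay as the last step left them, time stands still between calls to the robot, and variables do not carry over. Pictures are saved under pics/ and viewed, about 8 in all and at most 12, crops included, and the job is handed in when it is done.

Besides the shell and the picture viewer there is one more tool, called after ">>>" by a JSON object that holds its "name" and its "arguments", one argument or row to a line. carry_out: Moves the arm, as the interface text tells. Shifts and turns lie within -1 to 1; 1 stands for 0.5 m of shift or 180 degrees of turn. Its arguments: {"type":"object","properties":{"grip":{"type":"array"},"linear":{"type":"array"},"turn":{"type":"array"}},"required":["grip","linear","turn"]}

```bash
ls; mkdir -p pics; python3 - <<'E'
from cell import env,cams
import cv2,numpy as np
for n in("scene","top"):
    im=cams.read_camera(n);cv2.imwrite(f"pics/{n}0.png",im)
    i=cams.camera_info(n);print(n,i["fx"],i["fy"],i["cx"],i["cy"],np.round(i["view"],4).tolist())
print(env.state())
E
```

```text
pics
scene 492.0985851446988 492.0985851446988 288.91703360441505 211.89380640352806 [[0.1228, 0.9923, -0.0152, -19.225], [0.7153, -0.0991, -0.6917, -314.889], [-0.6879, 0.0741, -0.722, 1947.0716], [0.0, 0.0, 0.0, 1.0]]
top 481.8043008164404 481.8043008164404 276.5734999533187 203.89732852028735 [[-0.0081, -0.9998, 0.0181, -45.1635], [-0.9867, 0.005, -0.1626, 549.7962], [0.1625, -0.0192, -0.9865, 1506.1596], [0.0, 0.0, 0.0, 1.0]]
{'t': 0.1, 'joints': array([-1.32458554e+00,  4.91518826e-01,  1.55937737e+00,  1.86339607e-05,
        1.09168522e+00, -1.05613001e-01]), 'qvel': array([ 7.81656860e-06, -1.85958956e-04, -1.76292838e-03, -1.05223238e-03,
        1.16860164e-03, -6.15826835e-04]), 'tau': array([ 3.01991458e-03, -6.13623762e+01, -2.58606827e+01,  6.94253272e-02,
        4.69738967e-02, -7.41644953e-05]), 'eef_pos': array([ 215.35251839, -586.52361333,  228.11186411]), 'tcp_rot': array([-1.69312291,  1.56980742,  1.80028493]), 'ft_force': array([-0.0662482 ,  0.20283127,  0.2763187 ]), 'moment': array([0.03392714, 0.07342436, 0.05386015]), 'opening': 0.9927439067855749}
```

View pics/top0.png

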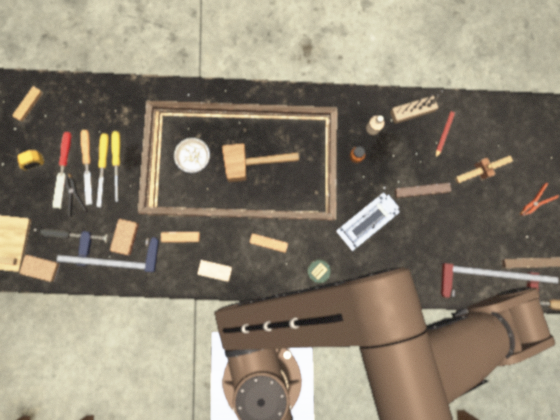

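View pics/scene0.png

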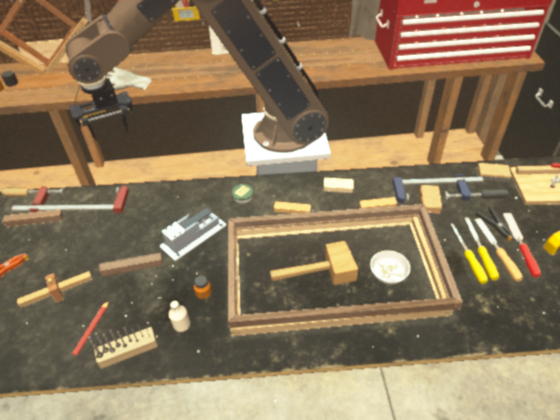

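The blanks are the orange bars at top-view (269,243) and (180,237), and the grey magazine is at (368,221). I'll measure them and zoom in on the magazine.

```bash
cat > h.py <<'E'
import cv2,numpy as np
from cell import env,cams
def ray(i,u,v,z):
    V=np.array(i["view"]);R=V[:3,:3];c=-R.T@V[:3,3]
    d=R.T@np.array([(u-i["cx"])/i["fx"],(v-i["cy"])/i["fy"],1.]);return c+d*(z-c[2])/d[2]
def px(i,p):
    V=np.array(i["view"]);q=V[:3,:3]@np.array(p,float)+V[:3,3];return np.array([i["fx"]*q[0]/q[2]+i["cx"],i["fy"]*q[1]/q[2]+i["cy"]])
def rect(i,m,z):
    """contour of mask -> min-area rectangle on plane z: centre, (long,short), yaw of long axis in deg"""
    c=max(cv2.findContours(m,cv2.RETR_EXTERNAL,cv2.CHAIN_APPROX_NONE)[0],key=cv2.contourArea)
    P=np.array([ray(i,*p[0],z)[:2] for p in c],np.float32)
    b=cv2.boxPoints(cv2.minAreaRect(P));e=[b[1]-b[0],b[2]-b[1]];e.sort(key=lambda v:-np.linalg.norm(v))
    return b.mean(0),[float(np.linalg.norm(v)) for v in e],np.degrees(np.arctan2(e[0][1],e[0][0]))%180
E
python3 - <<'E'
from h import *
t=cv2.imread("pics/top0.png");s=cv2.imread("pics/scene0.png")
i=cams.camera_info("top")
for n,(u,v) in dict(A=(269,243),B=(180,237)).items():
    h=cv2.cvtColor(t,cv2.COLOR_BGR2HSV);w=np.zeros(h.shape[:2],np.uint8);w[v-14:v+15,u-26:u+27]=255
    m=cv2.inRange(h,(5,70,100),(30,255,255))&w
    print(n,rect(i,m,20.),m.sum()//255)
m=cv2.inRange(cv2.cvtColor(t,cv2.COLOR_BGR2HSV),(0,0,110),(180,60,255));w=np.zeros_like(m);w[185:255,330:408]=255
print("mag",rect(i,m&w,30.))
a=cv2.resize(t[185:255,330:410],(640,560),interpolation=cv2.INTER_CUBIC)
b=cv2.resize(s[200:265,150:235],(740,566),interpolation=cv2.INTER_CUBIC)
cv2.imwrite("pics/ct.png",a);cv2.imwrite("pics/cs.png",b)
E
```

```text
A (array([427.35004 , -21.862932], dtype=float32), [127.90007019042969, 39.518836975097656], np.float32(73.93449)) 471
B (array([447.08688, 263.33292], dtype=float32), [129.05386352539062, 38.79338836669922], np.float32(89.649704)) 480
mag (array([ 496.81042, -347.62204], dtype=float32), [218.79885864257812, 90.1181869506836], np.float32(128.31863))
```

View pics/ct.png

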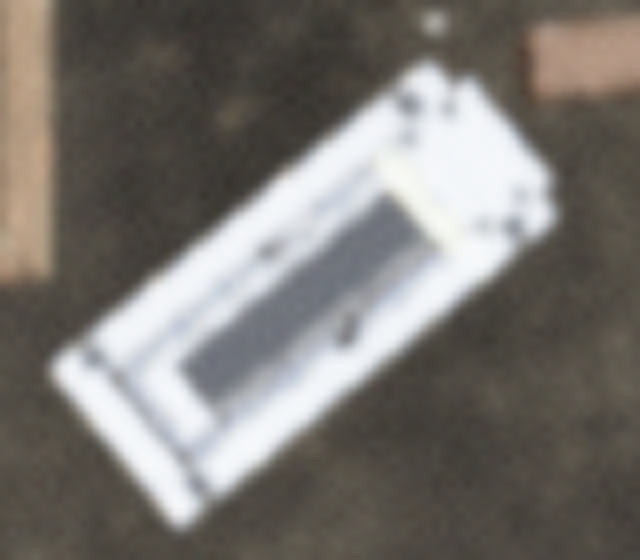

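The light lip end is at the crop's upper right, so the feed direction is world yaw of about -51.7°. Next I'll work out the tool and wrist-camera geometry.

```bash
cat >> h.py <<'E'
from scipy.spatial.transform import Rotation as Ro
def pose():
    s=env.state();return np.array(s["eef_pos"]),Ro.from_euler("xyz",s["tcp_rot"]).as_matrix(),s
def plan(x,y,z,jaw):
    """prints turn (deg about tool x) and shift in tool axes, scaled, after that turn; jaw = world yaw of tool y, mod 180"""
    p,R,s=pose();a=np.degrees(np.arctan2(R[1,1],R[0,1]))
    d=(jaw-a+90)%180-90
    R2=Ro.from_euler("z",d,degrees=True).as_matrix()@R
    D=np.array([x,y,z])-p
    print("t",round(s["t"],2),"pos",p.round(1),"jawyaw",round(a,2),"turn",round(-d,2),"/180:",round(-d/180,4))
    print(" shift mm before turn",(R.T@D).round(1)," after",(R2.T@D).round(1)," scaled after",(R2.T@D/500).round(4))
E
python3 - <<'E'
from h import *
p,R,s=pose();print(R.round(4))
i=cams.camera_info("wrist");V=np.array(i["view"]);c=-V[:3,:3].T@V[:3,3]
print("cam in tool",(R.T@(c-p)).round(1),"cam axes in tool\n",(R.T@V[:3,:3].T).round(3),i["fx"],i["cx"],i["cy"])
# over the magazine
plan(497,-348,230,-51.7+90)
E
```

```text
[[-2.000e-04  3.446e-01 -9.387e-01]
 [ 1.000e-03 -9.387e-01 -3.446e-01]
 [-1.000e+00 -1.000e-03 -1.000e-04]]
cam in tool [-155.5   -0.3  -65.2] cam axes in tool
 [[-0.    -0.232  0.973]
 [ 1.    -0.     0.   ]
 [ 0.     0.973  0.232]] 289.5812587317853 277.33873108769365 216.63341612855442
t 0.1 pos [ 215.4 -586.5  228.1] jawyaw -69.84 turn 71.86 /180: 0.3992
 shift mm before turn [  -1.7 -126.9 -346.6]  after [  -1.5 -368.9   12.6]  scaled after [-0.0031 -0.7377  0.0253]
```

>>> {"name": "carry_out", "arguments": {
  "grip": [-1,-1,-1,-1,-1],
  "linear": [
    [0.02,-0.0316,-0.0934],
    [0.02,-0.0316,-0.0934],
    [0.02,-0.0316,-0.0934],
    [0.02,-0.0316,-0.0934],
    [0.02,-0.0316,-0.0934]
  ],
  "turn": [0,0,0,0,0]
}}

```text
t: 0.6
eef_pos: [407.4, -431.6, 178.4]
tcp_rot: [-1.203, 1.571, 2.29]
ft_force: [0.4, -0.6, 0.5]
opening: 1.0
```

>>> {"name": "carry_out", "arguments": {
  "grip": [-1,-1,-1,-1,-1],
  "linear": [
    [0.02,-0.0316,-0.0934],
    [0.02,-0.0316,-0.0934],
    [0.02,-0.0316,-0.0934],
    [0,0,0],
    [0,0,0]
  ],
  "turn": [0,0,0,0,0]
}}

```text
t: 1.1
eef_pos: [521.1, -339.9, 148.5]
tcp_rot: [-0.877, 1.57, 2.618]
ft_force: [-0.1, -0.1, 1.0]
opening: 1.001
```

```bash
python3 - <<'E'
from h import *
i=cams.camera_info("wrist");im=cams.read_camera("wrist");cv2.imwrite("pics/w1.png",im)
import pickle;pickle.dump(i,open("w1.pkl","wb"));print(pose()[0],env.state()["ft_force"])
E
```

```text
[ 520.43884486 -340.83840556  148.87210202] [ 0.54054162  0.04325503 -0.05882373]
```

View pics/w1.png

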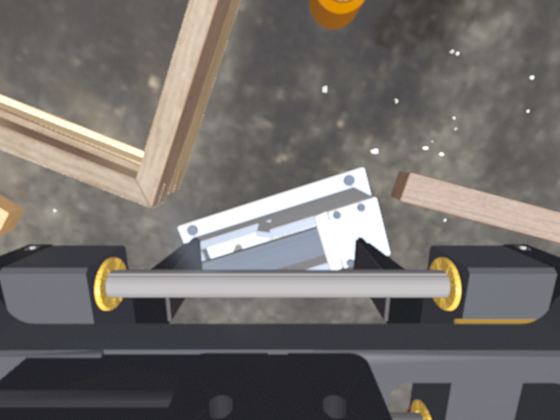

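The gripper hides the rear part of the magazine, so I'll shift along tool +z until it sits higher in the picture.

>>> {"name": "carry_out", "arguments": {
  "grip": [-1,-1,-1,-1,-1],
  "linear": [
    [0,0,0.09],
    [0,0,0.09],
    [0,0,0.08],
    [0,0,0],
    [0,0,0]
  ],
  "turn": [0,0,0,0,0]
}}

```text
t: 1.65
eef_pos: [397.3, -387.1, 149.7]
tcp_rot: [1.878, 1.57, -0.916]
ft_force: [-0.4, 0.2, -0.2]
opening: 1.0
```

```bash
python3 - <<'E'
from h import *
i=cams.camera_info("wrist");im=cams.read_camera("wrist");cv2.imwrite("pics/w2.png",im)
import pickle;pickle.dump(i,open("w2.pkl","wb"));print(pose()[0])
print([px(i,(497,-348,0)).round(0), px(i,(427,-22,20)).round()])
cv2.imwrite("pics/w2c.png",cv2.resize(im[30:250,150:430],(800,629),interpolation=cv2.INTER_CUBIC)[:600])
E
```

```text
[ 398.1880259  -386.57216128  149.5853044 ]
[array([275., 104.]), array([-98.,  47.])]
```

View pics/w2c.png

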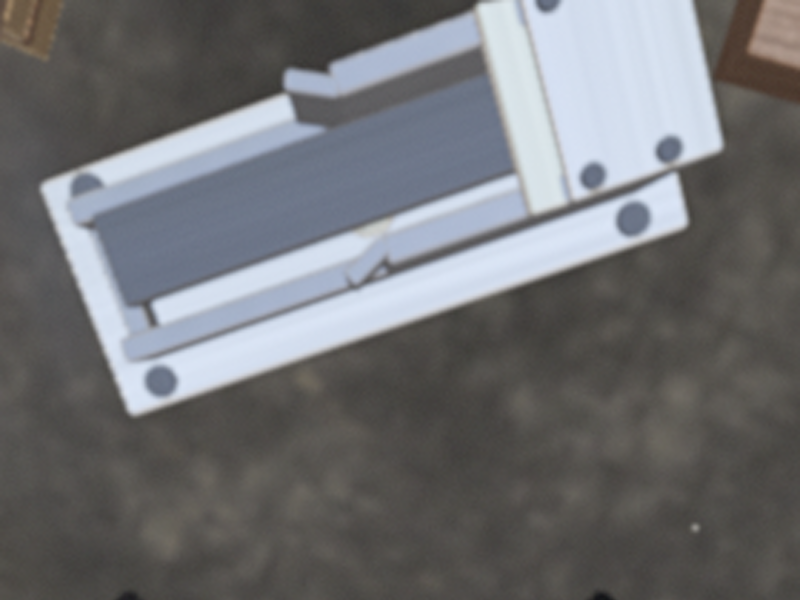

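The crop (2.857x) shows the follower plate front corners at (95,215) and (133,303), the cheek tips near (287,72) and (352,285), the lip's front bevel at about x 480–535, and the foot corners at (43,186), (132,414) and (688,228). I'll cast these onto their planes.

```bash
python3 - <<'E'
from h import *;import pickle
i=pickle.load(open("w2.pkl","rb"))
f=lambda u,v,z:ray(i,150+(u+.5)/2.857-.5,30+(v+.5)/2.857-.5,z)[:2]
ang=lambda a,b:np.degrees(np.arctan2(*(b-a)[::-1]))
print("foot edge",ang(f(132,414,6),f(688,228,6)),np.linalg.norm(f(132,414,6)-f(688,228,6)), "foot front w",np.linalg.norm(f(132,414,6)-f(43,186,6)))
print("foll R",ang(f(133,303,68),f(515,172,68)),"L",ang(f(95,215,68),f(490,76,68)),"w",np.linalg.norm(f(133,303,68)-f(95,215,68)))
print("front edge -90:",ang(f(95,215,68),f(133,303,68))+90,"foot",ang(f(43,186,6),f(132,414,6))+90)
print("wall L/R z40",ang(f(125,358,40),f(345,285,40)))
import math
for th in(-51.5,-52):
    t=np.radians(th);X=np.array([np.cos(t),np.sin(t)]);Y=np.array([-X[1],X[0]])
    m=(f(95,215,68)+f(133,303,68))/2
    print(th,"origin from follower",m+93*X)
    o=m+93*X
    for n,q in dict(tipL=(287,72,75),tipR=(352,285,75),lipBR=(722,150,77),bevR=(532,215,77),plateR=(570,202,77),footFL=(43,186,6),footFR=(132,414,6),footBR=(688,228,6),wallFL=(69,208,40),wallFR=(125,357,40)).items():
        d=f(*q)-o;print("  ",n,round(d@X,1),round(d@Y,1))
E
```

```text
foot edge -52.05149806236497 204.12888089472952 foot front w 80.52029088883464
foll R -52.13314931113809 L -52.14445371154346 w 24.508526259504333
front edge -90: -49.115485140064834 foot -51.93523949819513
wall L/R z40 -52.442910630523414
-51.5 origin from follower [ 512.55897734 -366.16955429]
   tipL -32.6 26.6
   tipR -33.6 -27.4
   lipBR 66.6 -26.3
   bevR 16.3 -25.9
   plateR 26.5 -26.0
   footFL -121.8 40.3
   footFR -122.4 -40.2
   footBR 81.7 -42.1
   wallFL -107.1 22.9
   wallFR -107.8 -23.1
-52 origin from follower [ 511.92163334 -366.67199579]
   tipL -32.8 27.2
   tipR -33.4 -26.9
   lipBR 66.8 -24.9
   bevR 16.5 -25.0
   plateR 26.7 -24.9
   footFL -122.2 40.1
   footFR -122.1 -40.4
   footBR 82.0 -40.6
   wallFL -107.3 22.8
   wallFR -107.6 -23.3
```

>>> {"name": "carry_out", "arguments": {
  "grip": [-1,-1,-1,-1,-1],
  "linear": [
    [0,-0.0888,-0.0425],
    [0,-0.0888,-0.0425],
    [0,-0.0888,-0.0425],
    [0,-0.0888,-0.0425],
    [0,-0.0888,-0.0425]
  ],
  "turn": [0,0,0,0,0]
}}

```text
t: 2.2
eef_pos: [422.4, -138.5, 149.3]
tcp_rot: [2.338, 1.57, -0.451]
ft_force: [0.7, -0.6, 0.1]
opening: 0.996
```

>>> {"name": "carry_out", "arguments": {
  "grip": [-1,-1,-1,-1,-1],
  "linear": [
    [0,-0.0888,-0.0425],
    [0,-0.0888,-0.0425],
    [0,-0.0888,-0.0425],
    [0,0,0],
    [0,0,0]
  ],
  "turn": [0,0,0,-0.0427,-0.0427]
}}

```text
t: 2.7
eef_pos: [436.4, 8.7, 149.3]
tcp_rot: [2.309, 1.57, -0.203]
ft_force: [0.2, -0.8, 0.2]
opening: 1.002
```

>>> {"name": "carry_out", "arguments": {
  "grip": [-1,-1,-1,-1,-1],
  "linear": [
    [0.01,0,0],
    [0.02,0,0],
    [0.02,0,0],
    [0.02,0,0],
    [0.02,0,0]
  ],
  "turn": [-0.0427,-0.0427,-0.0427,-0.0427,-0.0427]
}}

```text
t: 3.2
eef_pos: [436.4, 6.9, 103.8]
tcp_rot: [1.636, 1.57, -0.208]
ft_force: [-0.9, 0.2, 0.1]
opening: 1.003
```

```bash
python3 - <<'E'
from h import *
plan(435.1,5,17,-16.07)
i=cams.camera_info("wrist");print(px(i,(427.4-.277*60,-21.9-.961*60,20)),px(i,(427.4,-21.9,20)))
E
```

```text
t 3.2 pos [436.4   6.9 103.8] jawyaw -15.67 turn 0.4 /180: 0.0022
 shift mm before turn [86.8 -0.8  2.2]  after [86.8 -0.8  2.2]  scaled after [ 0.1735 -0.0016  0.0045]
[275.50878635 319.61597464] [275.87709521 258.97831814]
```

>>> {"name": "carry_out", "arguments": {
  "grip": [-1,-1,-1,-1,-1],
  "linear": [
    [0.07,-0.0016,0.0045],
    [0.06,0,0],
    [0.035,0,0],
    [0.0086,0,0],
    [0,0,0]
  ],
  "turn": [0.0022,0,0,0,0]
}}

```text
t: 3.7
eef_pos: [434.7, 4.8, 17.0]
tcp_rot: [-1.339, 1.57, 3.087]
ft_force: [-0.2, 0.3, 0.2]
opening: 0.997
```

>>> {"name": "carry_out", "arguments": {
  "grip": [1,1,1,1,1],
  "linear": [
    [0,0,0],
    [0,0,0],
    [0,0,0],
    [0,0,0],
    [0,0,0]
  ],
  "turn": [0,0,0,0,0]
}}

```text
t: 4.2
eef_pos: [434.6, 4.4, 17.6]
tcp_rot: [1.567, 1.57, -0.29]
ft_force: [0.1, 0.0, 0.6]
opening: 0.636
```

>>> {"name": "carry_out", "arguments": {
  "grip": [1,1,1,1,1],
  "linear": [
    [0,0,0],
    [0,0,0],
    [0,0,0],
    [0,0,0],
    [0,0,0]
  ],
  "turn": [0,0,0,0,0]
}}

```text
t: 4.7
eef_pos: [434.5, 4.4, 17.3]
tcp_rot: [0.586, 1.571, -1.272]
ft_force: [0.4, 0.2, -0.7]
opening: 0.313
```

>>> {"name": "carry_out", "arguments": {
  "grip": [1,1,1,1,1],
  "linear": [
    [-0.02,0,0],
    [-0.05,0,0],
    [-0.07,0,0],
    [-0.06,0,0],
    [-0.02,0,0]
  ],
  "turn": [0,0,0,-0.0428,-0.0428]
}}

```text
t: 5.2
eef_pos: [435.0, 4.4, 130.4]
tcp_rot: [1.419, 1.567, -0.164]
ft_force: [0.1, 0.5, -0.9]
opening: 0.314
```

>>> {"name": "carry_out", "arguments": {
  "grip": [1,1,1,1,1],
  "linear": [
    [0,0,0],
    [0,0,0],
    [0,0,0],
    [0,0,0],
    [0,0,0]
  ],
  "turn": [-0.0428,-0.0428,-0.0428,-0.0428,-0.0428]
}}

```text
t: 5.7
eef_pos: [434.2, 4.5, 128.0]
tcp_rot: [0.547, 1.571, -0.364]
ft_force: [-0.5, -0.7, 0.2]
opening: 0.313
```

```bash
python3 - <<'E'
from h import *
plan(460.1,-300.2,117.3,37.95);print(env.state()["ft_force"],env.state()["opening"])
E
```

```text
t 5.7 pos [434.2   4.5 128. ] jawyaw 37.81 turn -0.14 /180: -0.0008
 shift mm before turn [  10.7 -166.3  256.6]  after [  10.7 -167.   256.2]  scaled after [ 0.0214 -0.334   0.5123]
[-0.51592812 -0.65826644  0.23503641] 0.3126500534740645
```

>>> {"name": "carry_out", "arguments": {
  "grip": [1,1,1,1,1],
  "linear": [
    [0,-0.0477,0.0732],
    [0,-0.0477,0.0732],
    [0,-0.0477,0.0732],
    [0,-0.0477,0.0732],
    [0,-0.0477,0.0732]
  ],
  "turn": [-0.0008,0,0,0,0]
}}

```text
t: 6.2
eef_pos: [451.3, -215.0, 128.1]
tcp_rot: [0.253, 1.571, -0.661]
ft_force: [0.6, 0.0, -0.8]
opening: 0.316
```

>>> {"name": "carry_out", "arguments": {
  "grip": [1,1,1,1,1],
  "linear": [
    [0,-0.0477,0.0732],
    [0,-0.0477,0.0732],
    [0,0,0],
    [0,0,0],
    [0,0,0]
  ],
  "turn": [0,0,0,0,0]
}}

```text
t: 6.7
eef_pos: [458.2, -299.3, 127.6]
tcp_rot: [-2.956, 1.57, 2.413]
ft_force: [0.7, 0.0, -1.2]
opening: 0.314
```

```bash
python3 - <<'E'
from h import *
plan(460.1,-300.2,102,37.95);print(env.state()["ft_force"],env.state()["opening"])
i=cams.camera_info("wrist");im=cams.read_camera("wrist");cv2.imwrite("pics/w3.png",im)
s=cams.read_camera("scene");cv2.imwrite("pics/s3.png",np.hstack([cv2.resize(s[170:270,140:260],(480,400),interpolation=cv2.INTER_CUBIC),cv2.resize(im,(320,240))[:, :].repeat(1,0) if 0 else cv2.copyMakeBorder(cv2.resize(im,(320,240)),0,160,0,0,cv2.BORDER_CONSTANT)]))
E
```

```text
t 6.7 pos [ 458.2 -299.3  127.6] jawyaw 37.66 turn -0.29 /180: -0.0016
 shift mm before turn [25.6  1.   1.9]  after [25.6  1.   1.9]  scaled after [0.0511 0.0019 0.0037]
[ 0.71650723  0.0302592  -1.17978638] 0.31407893853659535
```

View pics/s3.png

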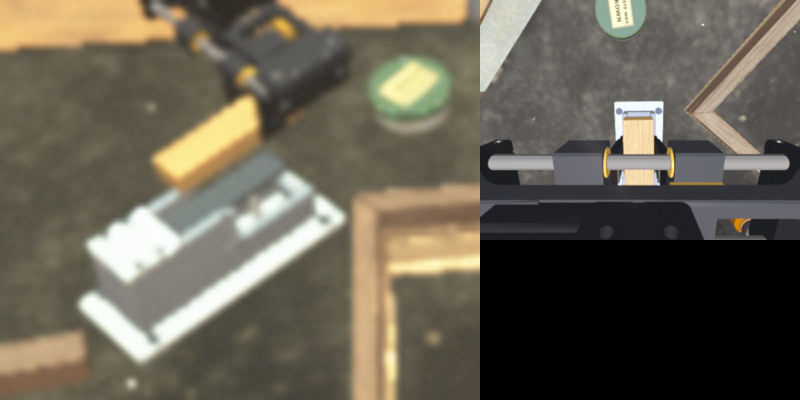

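The blank is gripped level and lines up with the magazine in both views (wrist inset: rear end near full-image pixel (278,205), centred on the foot). I'll measure its rear end and lateral offset, then lower it.

```bash
python3 - <<'E'
from h import *
i=cams.camera_info("wrist");im=cv2.imread("pics/w3.png");p,R,s=pose()
m=cv2.inRange(cv2.cvtColor(im,cv2.COLOR_BGR2HSV),(5,60,100),(30,255,255));m[250:]=0;m[:150]=0;m[:,:220]=0;m[:,340:]=0
for r in range(190,246,6):
    c=np.flatnonzero(m[r]);print(r,(c.min(),c.max(),len(c)) if len(c) else None,end="; ")
O=np.array([511.1,-365.7]);t=np.radians(-52.05);X=np.array([np.cos(t),np.sin(t)]);Y=np.array([-X[1],X[0]])
rows=np.flatnonzero((m[:,260:300]>0).sum(1)>20);print("\nrows",rows.min())
for z in(p[2]-17.3,p[2]+2.7):
    q=ray(i,278,rows.min(),z);print(z,"rear",(q[:2]-p[:2])@X,(q[:2]-O)@X)
for r in (225,240):
    c=np.flatnonzero(m[r]);
    if len(c): print([round(float((ray(i,u,r,p[2]+2.7)[:2]-O)@Y),1) for u in(c.min(),c.max())])
print("tcp mag y",(p[:2]-O)@Y)
E
```

```text
190 None; 196 None; 202 None; 208 (np.int64(252), np.int64(301), 50); 214 (np.int64(250), np.int64(303), 54); 220 (np.int64(250), np.int64(302), 53); 226 (np.int64(250), np.int64(302), 53); 232 (np.int64(251), np.int64(303), 53); 238 (np.int64(249), np.int64(304), 56); 244 (np.int64(249), np.int64(304), 56); 
rows 205
110.32974319713172 rear -30.99064151630578 -115.74493475071718
130.3297431971317 rear -34.973468901083756 -119.72776213549517
[-15.0, 13.9]
[-15.8, 14.6]
tcp mag y -0.5298223797286682
```

>>> {"name": "carry_out", "arguments": {
  "grip": [1,1,1,1,1],
  "linear": [
    [0,0.002,0.0037],
    [0.035,0,0],
    [0.03,0,0],
    [0.012,0,0],
    [0,0,0]
  ],
  "turn": [-0.0016,0,0,0,0]
}}

```text
t: 7.3
eef_pos: [460.4, -300.7, 88.3]
tcp_rot: [-2.888, 1.569, 2.487]
ft_force: [-0.1, -0.3, -0.4]
opening: 0.314
```

>>> {"name": "carry_out", "arguments": {
  "grip": [1,1,1,1,1],
  "linear": [
    [0.006,0,0],
    [0.006,0,0],
    [0.006,0,0],
    [0,0,0],
    [0,0,0]
  ],
  "turn": [0,0,0,0,0]
}}

```text
t: 7.8
eef_pos: [460.8, -301.4, 80.2]
tcp_rot: [0.289, 1.57, -0.62]
ft_force: [2.0, 2.0, 4.5]
opening: 0.318
```

>>> {"name": "carry_out", "arguments": {
  "grip": [1,1,1,1,1],
  "linear": [
    [0.008,0,0],
    [0.008,0,0],
    [0.008,0,0],
    [0.008,0,0],
    [0,0,0]
  ],
  "turn": [0,0,0,0,0]
}}

```text
t: 8.3
eef_pos: [460.8, -301.4, 63.8]
tcp_rot: [0.257, 1.57, -0.652]
ft_force: [1.8, 0.4, 5.8]
opening: 0.313
```

```bash
cat >> h.py <<'E'
O=np.array([511.1,-365.7]);_t=np.radians(-52.05);X=np.array([np.cos(_t),np.sin(_t)]);Y=np.array([-X[1],X[0]])
def mag():
    p,R,s=pose();f=s["ft_force"];a=np.degrees(np.arctan2(R[1,1],R[0,1]))
    print("t",round(s["t"],2),"tcp mag",((p[:2]-O)@X).round(1),((p[:2]-O)@Y).round(1),p[2].round(1),"jaw",a.round(2),"F along/across/up",(f[:2]@X).round(1),(f[:2]@Y).round(1),f[2].round(1),"M",s["moment"].round(2),"op",round(s["opening"],3))
E
python3 - <<'E'
from h import *
mag()
im=cams.read_camera("wrist");s=cams.read_camera("scene")
cv2.imwrite("pics/s4.png",np.hstack([cv2.resize(s[190:260,150:234],(480,400),interpolation=cv2.INTER_CUBIC),cv2.resize(im[150:250,230:330],(320,400)[::1])]))
E
```

```text
t 8.3 tcp mag -81.6 -0.1 63.8 jaw 37.92 F along/across/up 0.8 1.7 5.8 M [ 0.24 -0.4   0.06] op 0.313
```

View pics/s4.png

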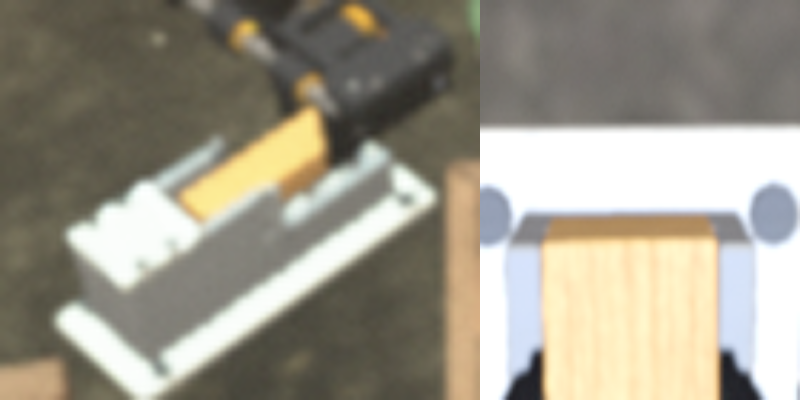

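The blank lies level between the cheeks, clear of the lip front. Now I'll slide it in.

>>> {"name": "carry_out", "arguments": {
  "grip": [1,1,1,1,1],
  "linear": [
    [0,0,0.012],
    [0,0,0.014],
    [0,0,0.014],
    [0,0,0.014],
    [0,0,0.008]
  ],
  "turn": [0,0,0,0,0]
}}

```text
t: 8.9
eef_pos: [479.2, -325.6, 63.9]
tcp_rot: [-2.88, 1.569, 2.494]
ft_force: [-2.4, 3.3, 7.1]
opening: 0.316
```

```bash
python3 -c "
from h import *
mag()"
```

```text
t 8.9 tcp mag -51.3 -0.5 63.9 jaw 37.92 F along/across/up -4.1 0.2 7.1 M [0.64 0.21 0.04] op 0.316
```

>>> {"name": "carry_out", "arguments": {
  "grip": [1,1,1,1],
  "linear": [
    [0,0,0.006],
    [0,0,0.006],
    [0,0,0],
    [0,0,0]
  ],
  "turn": [0,0,0,0]
}}

```text
t: 9.3
eef_pos: [482.9, -330.4, 64.0]
tcp_rot: [-2.581, 1.57, 2.793]
ft_force: [-1.8, 0.9, 5.9]
opening: 0.312
```

```bash
python3 - <<'E'
from h import *
mag()
i=cams.camera_info("wrist");im=cams.read_camera("wrist");cv2.imwrite("pics/w5.png",im);p,R,s=pose()
m=cv2.inRange(cv2.cvtColor(im,cv2.COLOR_BGR2HSV),(5,60,100),(30,255,255));m[250:]=0;m[:150]=0;m[:,:220]=0;m[:,340:]=0
rows=np.flatnonzero((m[:,260:300]>0).sum(1)>20);print(rows.min(),"rear mag x",[(ray(i,278,rows.min(),z)[:2]-O)@X for z in(p[2]-17.3,p[2]+2.7)])
E
```

```text
t 9.3 tcp mag -45.2 -0.5 64.0 jaw 37.92 F along/across/up -1.8 -0.9 5.9 M [ 0.23  0.1  -0.01] op 0.312
204 rear mag x [np.float64(-76.81888718455026), np.float64(-80.72322780782554)]
```

Rear at about -77 means the front is at about +43 under the lip (13 mm). I'll let go, back off straight, shut the fingers and push the end.

>>> {"name": "carry_out", "arguments": {
  "grip": [-1,-1,-1,-1,-1],
  "linear": [
    [0,0,0],
    [0,0,0],
    [0,0,0],
    [0,0,0],
    [0,0,0]
  ],
  "turn": [0,0,0,0,0]
}}

```text
t: 9.85
eef_pos: [483.4, -330.6, 63.8]
tcp_rot: [0.115, 1.57, -0.794]
ft_force: [-0.3, -0.4, -0.7]
opening: 0.676
```

>>> {"name": "carry_out", "arguments": {
  "grip": [-0.6,0,1,1,1],
  "linear": [
    [0,0,-0.04],
    [0,0,-0.06],
    [0,0,-0.014],
    [0,0,0],
    [0,0,0]
  ],
  "turn": [0,0,0,0,0]
}}

```text
t: 10.35
eef_pos: [449.0, -286.3, 64.1]
tcp_rot: [0.169, 1.569, -0.74]
ft_force: [-0.7, -0.4, 0.4]
opening: 0.52
```

>>> {"name": "carry_out", "arguments": {
  "grip": [1,1,1,1,1],
  "linear": [
    [0,0,0],
    [0,0,0],
    [0,0,0],
    [0,0,0],
    [0,0,0]
  ],
  "turn": [0,0,0,0,0]
}}

```text
t: 10.85
eef_pos: [448.5, -285.7, 64.1]
tcp_rot: [0.151, 1.57, -0.758]
ft_force: [-0.1, -0.2, 4.1]
opening: 0.1
```

```bash
python3 - <<'E'
from h import *
mag()
i=cams.camera_info("wrist");im=cams.read_camera("wrist");s=cams.read_camera("scene")
cv2.imwrite("pics/s6.png",np.hstack([cv2.resize(s[190:260,150:234],(480,400),interpolation=cv2.INTER_CUBIC),cv2.resize(im[100:300,180:380],(320,320)).repeat(1,0) if 0 else cv2.resize(im[60:310,178:378],(320,400))]))
E
```

```text
t 10.85 tcp mag -101.6 -0.2 64.1 jaw 37.92 F along/across/up 0.1 -0.2 4.1 M [-0.02 -0.15 -0.  ] op 0.1
```

View pics/s6.png

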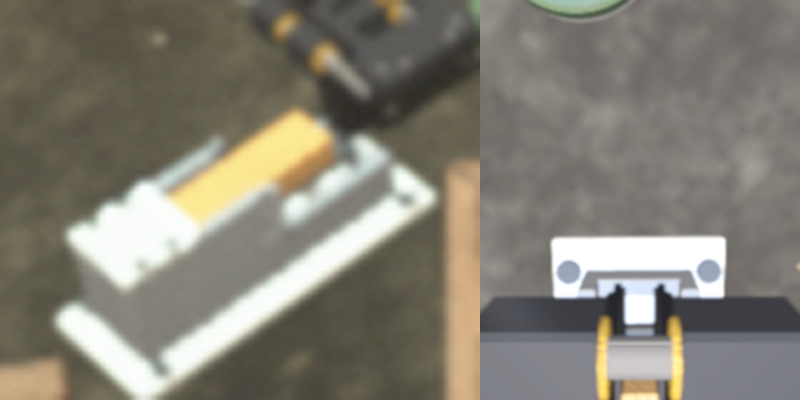

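The blank is held under the lip, flat. The 4 N is from the fingertips grazing the follower, so I'll raise 4 mm and then push.

>>> {"name": "carry_out", "arguments": {
  "grip": [1,1,1,1,1],
  "linear": [
    [-0.009,0,0],
    [0,0,0],
    [0,0,0.012],
    [0,0,0.01],
    [0,0,0.006]
  ],
  "turn": [0,0,0,0,0]
}}

```text
t: 11.45
eef_pos: [456.6, -296.4, 68.1]
tcp_rot: [-2.969, 1.569, 2.405]
ft_force: [-2.3, 4.3, 4.6]
opening: 0.007
```

>>> {"name": "carry_out", "arguments": {
  "grip": [1,1,1,1],
  "linear": [
    [0,0,0.005],
    [0,0,0.005],
    [0,0,0.005],
    [0,0,0.003]
  ],
  "turn": [0,0,0,0]
}}

```text
t: 11.85
eef_pos: [461.9, -303.1, 68.1]
tcp_rot: [-2.962, 1.569, 2.412]
ft_force: [-2.6, 4.5, 4.3]
opening: 0.0
```

```bash
python3 -c "
from h import *
mag()"
```

```text
t 11.85 tcp mag -79.6 -0.3 68.1 jaw 37.92 F along/across/up -5.2 0.8 4.3 M [0.76 0.43 0.01] op 0.0
```

>>> {"name": "carry_out", "arguments": {
  "grip": [1,1,1],
  "linear": [
    [0,0,0.005],
    [0,0,0.005],
    [0,0,0.003]
  ],
  "turn": [0,0,0]
}}

```text
t: 12.15
eef_pos: [465.9, -308.2, 68.1]
tcp_rot: [-2.963, 1.569, 2.411]
ft_force: [-3.1, 4.6, 3.9]
opening: 0.007
```

>>> {"name": "carry_out", "arguments": {
  "grip": [1],
  "linear": [
    [0,0,0.002]
  ],
  "turn": [0]
}}

```text
t: 12.25
eef_pos: [466.0, -308.4, 68.0]
tcp_rot: [-3.003, 1.567, 2.372]
ft_force: [-6.7, 8.9, 7.3]
opening: 0.004
```

```bash
python3 -c "
from h import *
mag()"
```

```text
t 12.25 tcp mag -73.0 -0.3 68.0 jaw 37.92 F along/across/up -11.2 0.2 7.3 M [1.66 0.89 0.04] op 0.004
```

>>> {"name": "carry_out", "arguments": {
  "grip": [1],
  "linear": [
    [0,0,0.002]
  ],
  "turn": [0]
}}

```text
t: 12.35
eef_pos: [466.0, -308.5, 67.9]
tcp_rot: [-3.002, 1.565, 2.373]
ft_force: [-7.4, 13.4, 7.5]
opening: 0.006
```

>>> {"name": "carry_out", "arguments": {
  "grip": [1],
  "linear": [
    [0,0,0.001]
  ],
  "turn": [0]
}}

```text
t: 12.45
eef_pos: [466.0, -308.4, 67.8]
tcp_rot: [-3.0, 1.563, 2.375]
ft_force: [-8.4, 13.4, 7.4]
opening: 0.005
```

```bash
python3 -c "
from h import *
mag()"
```

```text
t 12.45 tcp mag -72.9 -0.4 67.8 jaw 37.93 F along/across/up -15.7 1.7 7.4 M [2.3  1.31 0.04] op 0.005
```

>>> {"name": "carry_out", "arguments": {
  "grip": [1],
  "linear": [
    [0,0,0.003]
  ],
  "turn": [0]
}}

```text
t: 12.55
eef_pos: [465.9, -308.5, 67.5]
tcp_rot: [-3.002, 1.56, 2.372]
ft_force: [-12.7, 20.6, 8.3]
opening: 0.005
```

>>> {"name": "carry_out", "arguments": {
  "grip": [1,1,1,1,1],
  "linear": [
    [0,0,0],
    [0,0,-0.01],
    [-0.03,0,-0.03],
    [-0.1,0,0],
    [-0.06,0,0]
  ],
  "turn": [0,0,0,0,0]
}}

```text
t: 13.05
eef_pos: [456.9, -296.5, 165.7]
tcp_rot: [0.153, 1.569, -0.755]
ft_force: [0.6, -1.0, 0.3]
opening: 0.006
```

```bash
python3 -c "
from h import *
mag()"
```

```text
t 13.05 tcp mag -87.9 -0.1 165.7 jaw 37.93 F along/across/up 1.1 -0.2 0.3 M [-0.03 -0.16 -0.01] op 0.006
```

>>> {"name": "carry_out", "arguments": {
  "grip": [-1,-1,-1,-1,-1],
  "linear": [
    [0,0,0.09],
    [0,0,0.09],
    [0,0,0.09],
    [0,0,0.03],
    [0,0,0]
  ],
  "turn": [0,0,0,0,0]
}}

```text
t: 13.55
eef_pos: [549.4, -416.1, 162.4]
tcp_rot: [-0.101, 1.57, -1.01]
ft_force: [-0.9, 1.2, 0.3]
opening: 0.369
```

```bash
python3 - <<'E'
from h import *
import pickle
mag()
i=cams.camera_info("wrist");im=cams.read_camera("wrist");pickle.dump(i,open("w7.pkl","wb"));cv2.imwrite("pics/w7.png",im)
for x in(-106,-60,0,18):print(x,px(i,[*(O+x*X),70]).round(0))
cv2.imwrite("pics/w7c.png",cv2.resize(im[20:260,178:378],None,fx=2.5,fy=2.5,interpolation=cv2.INTER_CUBIC))
E
```

```text
t 13.55 tcp mag 63.3 -0.8 162.4 jaw 37.87 F along/across/up -1.5 0.1 0.3 M [ 0.03 -0.11  0.03] op 0.369
-106 [277.   4.]
-60 [277.  71.]
0 [278. 149.]
18 [278. 171.]
```

View pics/w7c.png

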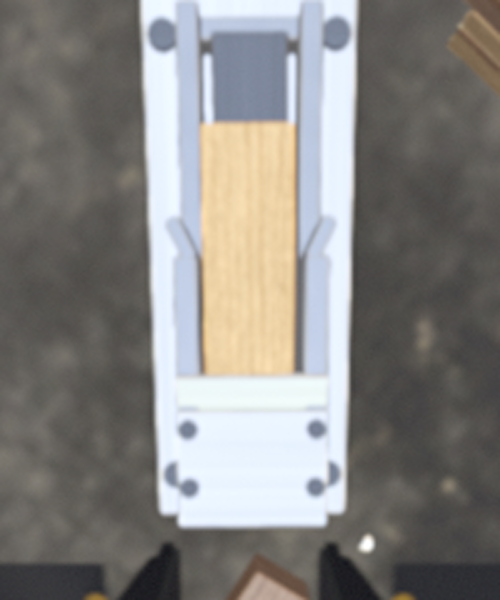

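The blank sits straight under the lip. I'll check rear edge row 122 against the follower front (32), cheek tips (~220) and lip edges (376, 525).

```bash
python3 - <<'E'
from h import *;import pickle
i=pickle.load(open("w7.pkl","rb"))
f=lambda u,v,z:ray(i,178+(u+.5)/2.5-.5,20+(v+.5)/2.5-.5,z)[:2]
for n,q in dict(rear=(249,122,70),follF50=(250,32,50),tips=(250,218,75),bevel=(252,376,77),plate=(252,409,77),lipback=(252,525,77),wallF=(250,17,40)).items():
    d=f(*q)-O;print(n,(d@X).round(1),(d@Y).round(1))
for u in(201,296):print((f(u,160,70)-O)@Y, (f(u+1,360,70)-O)@Y)
plan(447.1,263.3+28,170,-0.35)
E
```

```text
rear -61.7 -0.1
follF50 -93.7 0.3
tips -32.7 0.2
bevel 16.6 0.8
plate 27.5 0.7
lipback 67.7 0.7
wallF -101.6 0.4
-15.325872462365359 -16.067228650743008
14.784509556436596 15.971465253560332
t 13.6 pos [ 548.6 -414.8  162.5] jawyaw 37.89 turn 38.24 /180: 0.2125
 shift mm before turn [  -7.3  353.6 -619.6]  after [  -7.1 -105.8 -705.4]  scaled after [-0.0143 -0.2117 -1.4109]
```

All landmarks read about 1–2 mm short of nominal, so the rear at -61.7 means the blank is at home to well within tolerance. On to blank B.

>>> {"name": "carry_out", "arguments": {
  "grip": [-1,-1,-1,-1,-1],
  "linear": [
    [0,0.0471,-0.0826],
    [0,0.0471,-0.0826],
    [0,0.0471,-0.0826],
    [0,0.0471,-0.0826],
    [0,0.0471,-0.0826]
  ],
  "turn": [0,0,0,0,0]
}}

```text
t: 14.1
eef_pos: [513.1, -176.7, 163.6]
tcp_rot: [0.257, 1.571, -0.652]
ft_force: [0.1, -0.2, 0.0]
opening: 0.831
```

>>> {"name": "carry_out", "arguments": {
  "grip": [-1,-1,-1,-1,-1],
  "linear": [
    [0,0.0471,-0.0826],
    [0,0.0471,-0.0826],
    [0,0.0471,-0.0826],
    [0,0.0471,-0.0826],
    [0,0.0471,-0.0826]
  ],
  "turn": [0,0,0,0,0]
}}

```text
t: 14.6
eef_pos: [478.9, 58.1, 163.7]
tcp_rot: [0.775, 1.57, -0.134]
ft_force: [-0.1, -0.1, 0.3]
opening: 0.999
```

>>> {"name": "carry_out", "arguments": {
  "grip": [-1,-1,-1,-1,-1],
  "linear": [
    [0,0.0471,-0.0826],
    [0,0.0471,-0.0826],
    [0,0.0471,-0.0826],
    [0,0.0471,-0.0826],
    [0,0.0471,-0.0826]
  ],
  "turn": [0,0,0,0,0]
}}

```text
t: 15.1
eef_pos: [444.8, 293.0, 163.7]
tcp_rot: [1.041, 1.57, 0.132]
ft_force: [1.0, 0.1, 0.1]
opening: 1.0
```

>>> {"name": "carry_out", "arguments": {
  "grip": [-1,-1,-1,-1,-1],
  "linear": [
    [0.01,0,0],
    [0.02,0,0],
    [0.02,0,0],
    [0.02,0,0],
    [0.02,0,0]
  ],
  "turn": [0.0425,0.0425,0.0425,0.0425,0.0425]
}}

```text
t: 15.6
eef_pos: [445.4, 291.1, 118.3]
tcp_rot: [1.522, 1.571, -0.059]
ft_force: [0.7, 0.5, -0.1]
opening: 0.999
```

```bash
python3 - <<'E'
from h import *
plan(447.1,291.3,17,-.35)
i=cams.camera_info("wrist");im=cams.read_camera("wrist")
cv2.imwrite("pics/w8.png",im)
E
```

```text
t 15.6 pos [445.4 291.1 118.3] jawyaw -0.61 turn -0.26 /180: -0.0014
 shift mm before turn [101.3   1.7  -0.2]  after [101.3   1.7  -0.2]  scaled after [ 0.2025  0.0034 -0.0003]
```

View pics/w8.png

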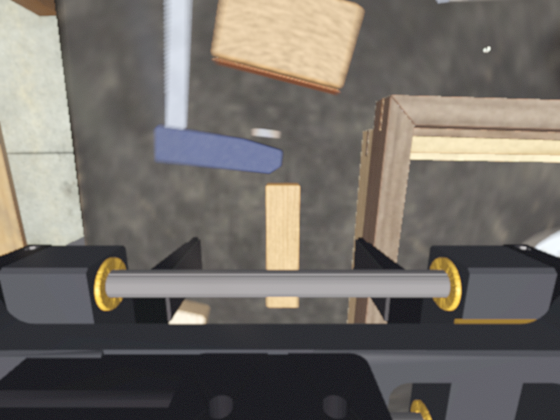

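The blank is under the jaws (cols 266–300, end at row 183). The frame's edge at cols ~355–365 is close to the right finger, so I'll check that clearance.

```bash
python3 - <<'E'
from h import *
i=cams.camera_info("wrist")
for n,q in dict(end=(283,183,20),endlow=(283,183,0),eL=(266,230,20),eR=(299.5,230,20),fr0=(356,250,0),fr20=(360,250,20),fr0b=(348,310,0),frtop=(383,250,40),vise=(280,165,20),wedge=(200,300,10)).items(): print(n,ray(i,*q[:2],q[2]).round(1))
E
```

```text
end [450.8 325.7  20. ]
endlow [451.1 323.3   0. ]
eL [434.8 283.4  20. ]
eR [465.1 282.8  20. ]
fr0 [522.8 255.2   0. ]
fr20 [520.9 262.5  20. ]
fr0b [517.4 188.7   0. ]
frtop [534.5 269.6  40. ]
vise [448.4 341.2  20. ]
wedge [366.2 208.9  10. ]
```

>>> {"name": "carry_out", "arguments": {
  "grip": [-0.7,-0.7,-0.7,-0.7,-0.7],
  "linear": [
    [0.06,0.009,-0.004],
    [0.07,0,0],
    [0.045,0,0],
    [0.0205,0,0],
    [0.007,0,0]
  ],
  "turn": [-0.0014,0,0,0,0]
}}

```text
t: 16.15
eef_pos: [450.5, 293.1, 16.8]
tcp_rot: [-1.026, 1.57, -2.597]
ft_force: [0.6, -0.6, 0.3]
opening: 0.847
```

>>> {"name": "carry_out", "arguments": {
  "grip": [1,1,1,1,1],
  "linear": [
    [0,0,0],
    [0,0,0],
    [0,0,0],
    [0,0,0],
    [0,0,0]
  ],
  "turn": [0,0,0,0,0]
}}

```text
t: 16.65
eef_pos: [451.3, 293.4, 17.4]
tcp_rot: [1.891, 1.57, 0.319]
ft_force: [-0.2, -1.1, 0.3]
opening: 0.481
```

>>> {"name": "carry_out", "arguments": {
  "grip": [1,1,1,1,1],
  "linear": [
    [0,0,0],
    [0,0,0],
    [0,0,0],
    [0,0,0],
    [0,0,0]
  ],
  "turn": [0,0,0,0,0]
}}

```text
t: 17.15
eef_pos: [451.1, 293.3, 17.1]
tcp_rot: [0.296, 1.571, -1.276]
ft_force: [-0.8, 0.3, 2.3]
opening: 0.315
```

>>> {"name": "carry_out", "arguments": {
  "grip": [1,1,1,1,1],
  "linear": [
    [-0.02,0,0],
    [-0.05,0,0],
    [-0.07,0,0],
    [-0.06,0,0],
    [-0.02,0,0]
  ],
  "turn": [0,0,0,-0.0426,-0.0426]
}}

```text
t: 17.65
eef_pos: [451.9, 293.7, 130.5]
tcp_rot: [1.74, 1.567, 0.44]
ft_force: [0.6, -0.0, -0.5]
opening: 0.314
```

>>> {"name": "carry_out", "arguments": {
  "grip": [1,1,1,1],
  "linear": [
    [0,0,0],
    [0,0,0],
    [0,0,0],
    [0,0,0]
  ],
  "turn": [-0.0426,-0.0426,-0.0426,0]
}}

```text
t: 18.05
eef_pos: [451.1, 293.3, 127.6]
tcp_rot: [1.067, 1.57, 0.166]
ft_force: [-0.4, -0.7, -0.5]
opening: 0.313
```

```bash
python3 - <<'E'
from h import *
plan(*(O-83*X),127,37.95);mag()
E
```

```text
t 18.05 pos [451.1 293.3 127.6] jawyaw 38.38 turn 0.43 /180: 0.0024
 shift mm before turn [   0.6 -361.4  470.9]  after [   0.6 -357.9  473.6]  scaled after [ 0.0011 -0.7158  0.9472]
t 18.05 tcp mag -556.6 357.9 127.6 jaw 38.38 F along/across/up 0.3 -0.7 -0.5 M [ 0.02 -0.19 -0.  ] op 0.313
```

>>> {"name": "carry_out", "arguments": {
  "grip": [1,1,1,1,1],
  "linear": [
    [0,-0.0551,0.0729],
    [0,-0.0551,0.0729],
    [0,-0.0551,0.0729],
    [0,-0.0551,0.0729],
    [0,-0.0551,0.0729]
  ],
  "turn": [0.0024,0,0,0,0]
}}

```text
t: 18.55
eef_pos: [454.2, 63.2, 127.5]
tcp_rot: [0.712, 1.57, -0.203]
ft_force: [1.2, 0.4, -0.1]
opening: 0.314
```

>>> {"name": "carry_out", "arguments": {
  "grip": [1,1,1,1,1],
  "linear": [
    [0,-0.0551,0.0729],
    [0,-0.0551,0.0729],
    [0,-0.0551,0.0729],
    [0,-0.0551,0.0729],
    [0,-0.0551,0.0729]
  ],
  "turn": [0,0,0,0,0]
}}

```text
t: 19.05
eef_pos: [457.1, -165.5, 127.5]
tcp_rot: [0.368, 1.57, -0.547]
ft_force: [0.9, 1.1, -0.5]
opening: 0.311
```

>>> {"name": "carry_out", "arguments": {
  "grip": [1,1,1,1,1],
  "linear": [
    [0,-0.0551,0.0729],
    [0,-0.0551,0.0729],
    [0,-0.0551,0.0729],
    [0,0,0],
    [0,0,0]
  ],
  "turn": [0,0,0,0,0]
}}

```text
t: 19.55
eef_pos: [458.7, -301.1, 127.0]
tcp_rot: [-2.97, 1.57, 2.397]
ft_force: [-0.2, 0.6, -0.9]
opening: 0.312
```

```bash
python3 - <<'E'
from h import *
plan(*(O-83*X),95,37.95);mag()
i=cams.camera_info("wrist");im=cams.read_camera("wrist");cv2.imwrite("pics/w9.png",im);p,R,s=pose()
m=cv2.inRange(cv2.cvtColor(im,cv2.COLOR_BGR2HSV),(5,60,100),(30,255,255));m[250:]=0;m[:150]=0;m[:,:220]=0;m[:,340:]=0
rows=np.flatnonzero((m[:,260:300]>0).sum(1)>20);print(rows.min(),"rear rel",[(ray(i,278,rows.min(),z)[:2]-p[:2])@X for z in(p[2]-17.3,p[2]+2.7)])
for r in (225,240):
    c=np.flatnonzero(m[r]);print([round(float((ray(i,u,r,p[2]+2.7)[:2]-O)@Y),1) for u in(c.min(),c.max())])
E
```

```text
t 19.55 pos [ 458.7 -301.1  127. ] jawyaw 37.54 turn -0.41 /180: -0.0023
 shift mm before turn [32.   1.6  0.2]  after [32.   1.6  0.2]  scaled after [0.064  0.0032 0.0003]
t 19.55 tcp mag -83.2 -1.6 127.0 jaw 37.54 F along/across/up -0.6 0.3 -0.9 M [ 0.05 -0.13 -0.04] op 0.312
208 rear rel [np.float64(-28.422103108331793), np.float64(-32.613244097011126)]
[-15.4, 13.0]
[-16.2, 14.2]
```

>>> {"name": "carry_out", "arguments": {
  "grip": [1,1,1,1,1],
  "linear": [
    [0,0.0034,0.008],
    [0.03,0,0],
    [0.03,0,0],
    [0.008,0,0],
    [0,0,0]
  ],
  "turn": [-0.0023,0,0,0,0]
}}

```text
t: 20.1
eef_pos: [463.3, -301.9, 92.9]
tcp_rot: [-2.901, 1.57, 2.479]
ft_force: [0.2, -0.2, 0.5]
opening: 0.314
```

```bash
python3 -c "
from h import *
mag()"
```

```text
t 20.1 tcp mag -79.8 1.5 92.9 jaw 38.3 F along/across/up 0.3 0.1 0.5 M [ 0.05 -0.14  0.05] op 0.314
```

>>> {"name": "carry_out", "arguments": {
  "grip": [1,1],
  "linear": [
    [0,-0.002,0],
    [0,0,0]
  ],
  "turn": [0.001,0]
}}

```text
t: 20.3
eef_pos: [462.5, -303.4, 93.8]
tcp_rot: [0.15, 1.57, -0.757]
ft_force: [-0.6, 0.2, -0.1]
opening: 0.31
```

```bash
python3 -c "
from h import *
mag()"
```

```text
t 20.3 tcp mag -79.0 0.0 93.8 jaw 38.07 F along/across/up -0.5 -0.3 -0.1 M [ 0.06 -0.14 -0.03] op 0.31
```

Aligned. I'll press down in two stages, watching the force.

>>> {"name": "carry_out", "arguments": {
  "grip": [1,1,1,1],
  "linear": [
    [0.008,0,0],
    [0.008,0,0],
    [0.006,0,0],
    [0,0,0]
  ],
  "turn": [0.0006,0,0,0]
}}

```text
t: 20.7
eef_pos: [462.4, -303.4, 82.0]
tcp_rot: [0.204, 1.57, -0.704]
ft_force: [0.6, -0.1, 5.5]
opening: 0.316
```

```bash
python3 -c "
from h import *
mag()"
```

```text
t 20.7 tcp mag -79.0 -0.1 82.0 jaw 37.95 F along/across/up 0.5 0.4 5.5 M [ 0.06 -0.14 -0.  ] op 0.316
```

>>> {"name": "carry_out", "arguments": {
  "grip": [1,1,1,1,1],
  "linear": [
    [0.01,0,0],
    [0.01,0,0],
    [0.01,0,0],
    [0.008,0,0],
    [0,0,0]
  ],
  "turn": [0,0,0,0,0]
}}

```text
t: 21.2
eef_pos: [462.4, -303.5, 63.0]
tcp_rot: [0.179, 1.57, -0.729]
ft_force: [-1.3, 1.2, 7.5]
opening: 0.311
```

```bash
python3 - <<'E'
from h import *
mag()
im=cams.read_camera("wrist");s=cams.read_camera("scene")
cv2.imwrite("pics/s10.png",np.hstack([cv2.resize(s[190:260,150:234],(480,400),interpolation=cv2.INTER_CUBIC),cv2.resize(im[150:250,230:330],(320,400))]))
E
```

```text
t 21.2 tcp mag -79.0 -0.1 63.0 jaw 37.95 F along/across/up -1.8 -0.3 7.5 M [ 0.1  -0.07 -0.  ] op 0.311
```

View pics/s10.png

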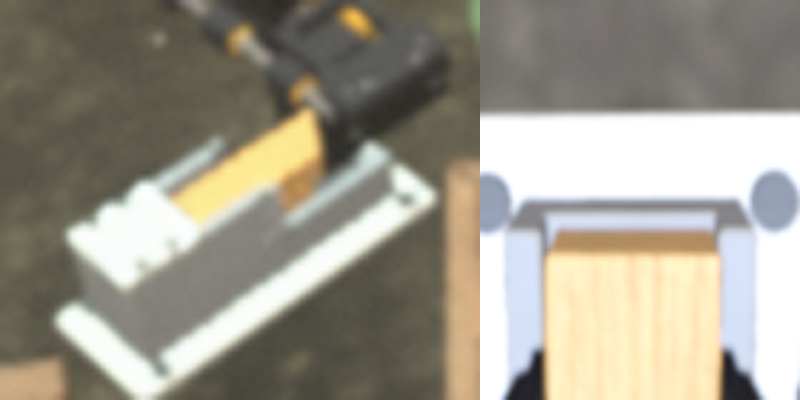

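The blank is down in the channel, level as far as the view shows. Now I'll slide it under the lip.

>>> {"name": "carry_out", "arguments": {
  "grip": [1,1,1,1,1],
  "linear": [
    [0,0,0.01],
    [0,0,0.014],
    [0,0,0.014],
    [0,0,0.012],
    [0,0,0]
  ],
  "turn": [0,0,0,0,0]
}}

```text
t: 21.8
eef_pos: [477.8, -323.3, 63.3]
tcp_rot: [-0.55, 1.571, -1.458]
ft_force: [-1.9, 0.4, 7.1]
opening: 0.314
```

```bash
cat > rear.py <<'E'
from h import *
mag()
i=cams.camera_info("wrist");im=cams.read_camera("wrist");p,R,s=pose()
m=cv2.inRange(cv2.cvtColor(im,cv2.COLOR_BGR2HSV),(5,60,100),(30,255,255));m[250:]=0;m[:150]=0;m[:,:220]=0;m[:,340:]=0
rows=np.flatnonzero((m[:,260:300]>0).sum(1)>20);print(rows.min(),"rear mag x",[(ray(i,278,rows.min(),z)[:2]-O)@X for z in(p[2]-17.3,p[2]+2.7)])
E
python3 rear.py
```

```text
t 21.8 tcp mag -53.9 -0.2 63.3 jaw 37.95 F along/across/up -1.5 -1.2 7.1 M [ 0.11  0.06 -0.01] op 0.314
207 rear mag x [np.float64(-83.67963526312532), np.float64(-87.81250679532113)]
```

>>> {"name": "carry_out", "arguments": {
  "grip": [1,1,1,1],
  "linear": [
    [0,0,0.008],
    [0,0,0.008],
    [0,0,0],
    [0,0,0]
  ],
  "turn": [0,0,0,0]
}}

```text
t: 22.25
eef_pos: [482.4, -329.3, 63.4]
tcp_rot: [-2.863, 1.571, 2.512]
ft_force: [-1.9, 2.1, 6.5]
opening: 0.317
```

```bash
python3 rear.py
```

```text
t 22.25 tcp mag -46.4 -0.2 63.4 jaw 37.95 F along/across/up -2.8 -0.1 6.5 M [ 0.38  0.24 -0.02] op 0.317
207 rear mag x [np.float64(-76.14367460446135), np.float64(-80.27036147138847)]
```

>>> {"name": "carry_out", "arguments": {
  "grip": [-1,-1,-1,-1,-1],
  "linear": [
    [0,0,0],
    [0,0,0],
    [0,0,0],
    [0,0,0],
    [0,0,0]
  ],
  "turn": [0,0,0,0,0]
}}

```text
t: 22.8
eef_pos: [482.5, -329.4, 62.9]
tcp_rot: [-2.669, 1.571, 2.706]
ft_force: [-1.1, -0.1, 0.3]
opening: 0.677
```

>>> {"name": "carry_out", "arguments": {
  "grip": [-0.6,0,1,1,1],
  "linear": [
    [0,0,-0.04],
    [0,0,-0.06],
    [0,0,-0.014],
    [-0.01,0,0],
    [0,0,0]
  ],
  "turn": [0,0,0,0,0]
}}

```text
t: 23.3
eef_pos: [448.5, -285.4, 68.9]
tcp_rot: [0.182, 1.569, -0.726]
ft_force: [0.2, 0.3, -0.4]
opening: 0.521
```

>>> {"name": "carry_out", "arguments": {
  "grip": [1,1,1,1,1],
  "linear": [
    [0,0,0],
    [0,0,0],
    [0,0,0],
    [0,0,0],
    [0,0,0]
  ],
  "turn": [0,0,0,0,0]
}}

```text
t: 23.8
eef_pos: [447.5, -284.5, 68.0]
tcp_rot: [-2.094, 1.571, -3.002]
ft_force: [-0.1, 0.2, 0.1]
opening: 0.1
```

```bash
python3 -c "
from h import *
mag()"
```

```text
t 23.8 tcp mag -103.2 -0.2 68.0 jaw 37.96 F along/across/up -0.2 0.0 0.1 M [-0.01 -0.12 -0.02] op 0.1
```

>>> {"name": "carry_out", "arguments": {
  "grip": [1,1,1,1,1],
  "linear": [
    [0,0,0],
    [0,0,0.01],
    [0,0,0.01],
    [0,0,0.01],
    [0,0,0.006]
  ],
  "turn": [0,0,0,0,0]
}}

```text
t: 24.3
eef_pos: [458.1, -298.3, 67.9]
tcp_rot: [-2.959, 1.568, 2.416]
ft_force: [-3.0, 5.2, 4.1]
opening: 0.006
```

>>> {"name": "carry_out", "arguments": {
  "grip": [1,1,1,1],
  "linear": [
    [0,0,0.005],
    [0,0,0.005],
    [0,0,0.004],
    [0,0,0]
  ],
  "turn": [0,0,0,0]
}}

```text
t: 24.7
eef_pos: [462.3, -303.6, 68.0]
tcp_rot: [-2.957, 1.568, 2.418]
ft_force: [-3.6, 4.3, 3.0]
opening: 0.004
```

```bash
python3 -c "
from h import *
mag()"
```

```text
t 24.7 tcp mag -79.0 -0.3 68.0 jaw 37.95 F along/across/up -5.6 -0.2 3.0 M [ 0.75  0.49 -0.02] op 0.004
```

>>> {"name": "carry_out", "arguments": {
  "grip": [1,1,1],
  "linear": [
    [0,0,0.005],
    [0,0,0.004],
    [0,0,0.002]
  ],
  "turn": [0,0,0]
}}

```text
t: 25.0
eef_pos: [465.5, -307.7, 67.9]
tcp_rot: [-2.967, 1.567, 2.408]
ft_force: [-4.8, 6.0, 5.8]
opening: 0.0
```

>>> {"name": "carry_out", "arguments": {
  "grip": [1],
  "linear": [
    [0,0,0.002]
  ],
  "turn": [0]
}}

```text
t: 25.1
eef_pos: [465.9, -308.3, 67.9]
tcp_rot: [-2.969, 1.567, 2.406]
ft_force: [-7.6, 9.6, 6.1]
opening: 0.005
```

>>> {"name": "carry_out", "arguments": {
  "grip": [1],
  "linear": [
    [0,0,0.002]
  ],
  "turn": [0]
}}

```text
t: 25.2
eef_pos: [465.9, -308.4, 67.8]
tcp_rot: [-2.984, 1.565, 2.391]
ft_force: [-9.1, 11.5, 7.9]
opening: 0.004
```

```bash
python3 -c "
from h import *
mag()"
```

```text
t 25.2 tcp mag -73.0 -0.4 67.8 jaw 37.96 F along/across/up -14.7 -0.1 7.9 M [ 2.    1.41 -0.01] op 0.004
```

It stopped at the same place (-73.0). One last nudge, then I'll back off and look.

>>> {"name": "carry_out", "arguments": {
  "grip": [1,1],
  "linear": [
    [0,0,0.003],
    [0,0,0.001]
  ],
  "turn": [0,0]
}}

```text
t: 25.4
eef_pos: [465.9, -308.5, 67.4]
tcp_rot: [-2.986, 1.56, 2.389]
ft_force: [-12.8, 16.5, 10.0]
opening: 0.008
```

>>> {"name": "carry_out", "arguments": {
  "grip": [1,1,1,1,1],
  "linear": [
    [0,0,-0.01],
    [-0.03,0,-0.03],
    [-0.1,0,0],
    [-0.06,0,0.04],
    [0,0,0.09]
  ],
  "turn": [0,0,0,0,0]
}}

```text
t: 25.9
eef_pos: [497.4, -347.4, 168.3]
tcp_rot: [0.189, 1.564, -0.718]
ft_force: [1.0, -0.2, 0.2]
opening: 0.003
```

>>> {"name": "carry_out", "arguments": {
  "grip": [1,1,1,1,1],
  "linear": [
    [0,0,0.09],
    [0,0,0.08],
    [0,0,0],
    [0,0,0],
    [0,0,0]
  ],
  "turn": [0,0,0,0,0]
}}

```text
t: 26.4
eef_pos: [548.2, -413.5, 162.9]
tcp_rot: [-2.92, 1.57, 2.455]
ft_force: [0.4, 0.9, -0.8]
opening: 0.007
```

```bash
python3 - <<'E'
from h import *
mag()
import pickle
i=cams.camera_info("wrist");im=cams.read_camera("wrist");pickle.dump(i,open("w11.pkl","wb"));s=cams.read_camera("scene")
cv2.imwrite("pics/w11.png",im);cv2.imwrite("pics/s11.png",s)
cv2.imwrite("pics/c11.png",np.hstack([cv2.resize(im[20:260,178:378],(500,600),interpolation=cv2.INTER_CUBIC),cv2.copyMakeBorder(cv2.resize(s[190:260,150:234],(300,250),interpolation=cv2.INTER_CUBIC),0,350,0,0,cv2.BORDER_CONSTANT)]))
E
```

```text
t 26.4 tcp mag 60.6 -0.1 162.9 jaw 37.97 F along/across/up -0.5 0.9 -0.8 M [ 0.12 -0.17 -0.03] op 0.007
```

View pics/c11.png

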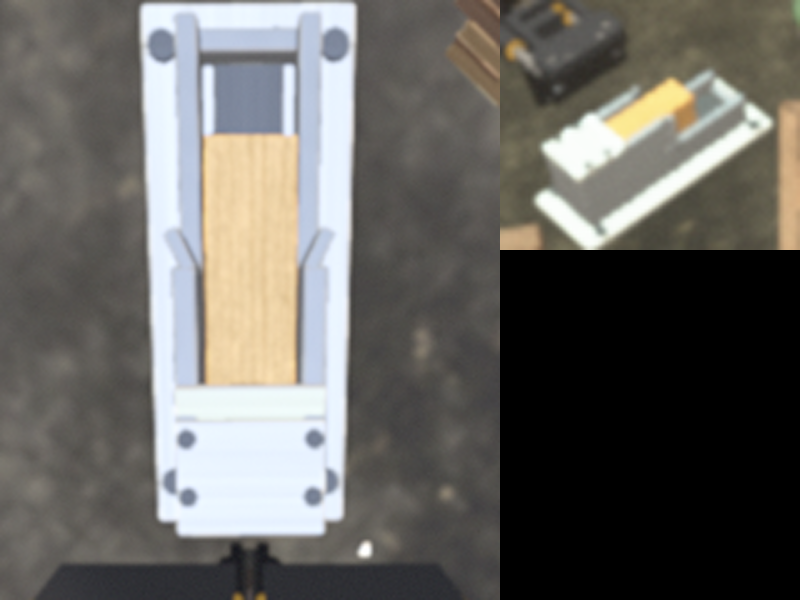

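```bash
python3 - <<'E'
from h import *;import pickle
i=pickle.load(open("w11.pkl","rb"))
f=lambda u,v,z:ray(i,178+(u+.5)/2.5-.5,20+(v+.5)/2.5-.5,z)[:2]
for n,q in dict(rear=(250,134,70),follF30=(250,61,30),tips=(250,229,75),bevel=(252,386,77),lipback=(252,535,77)).items():
    d=f(*q)-O;print(n,(d@X).round(1),(d@Y).round(1))
print([((f(u,v,70)-O)@Y).round(1) for u,v in((203,170),(299,170),(204,370),(299,370))])
print(env.job_done())
E
```

```text
rear -61.2 0.7
follF30 -94.3 0.8
tips -32.3 0.6
bevel 17.1 1.3
lipback 68.6 1.4
[np.float64(-14.3), np.float64(16.3), np.float64(-14.9), np.float64(17.3)]
the job is handed in; nothing more can be done
None
```

Both blanks are loaded flat in the magazine, one on top of the other, and the job is handed in at about 26.5 s of the 72 s allowed. The hand-in reported no verdict. I gripped each blank near its rear end, pressed it down and slid it about 13 mm under the lip. Then I let go and pushed its end home with shut fingers.

**Home against the stop:** both pushes stopped with the tool at the same place, magazine x of about -73 mm. The force climbed to about 24 N on the first blank and 21 N on the second without further movement. The limit is 60 N.

**Last picture:**
- **Upper blank:** its rear end reads x = -61.2 mm. The magazine's own cheek tips and lip edges read up to 1.4 mm off nominal the same way, so it is home within about 1 mm. It is central and in line with the channel.
- **Follower:** its front edge, taken at the two-blank height, reads -94.3 mm against -93 mm nominal, which is consistent with two blanks loaded.

**Not confirmed:** the lower blank is hidden by the upper one, so it was not measured again after the second push. It read home before that, and the push presses it towards the stop. I saw no contact with the bystanders during the moves, but I did not measure their positions at the end.

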